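Tip the gauge balls out of a sample jar

ROBOT

A 6-joint arm with a two-finger parallel gripper is mounted at the origin on the work surface. World frame = base frame: x ahead of the robot, y to its left, z up, the work surface at z = 0. Lengths are in m, angles in rad, forces in N, time in s.
With the tool pointing down it reaches from about 0.25 to 0.8 m from the base axis. Payload 3.9 kg.
Tool frame: the origin (TCP) lies on the centre line of the jaws, within the pads' length; the fingertips stand 11 mm ahead of it and the grasp point (between the pads) lies 8 mm behind it; z points along the fingers, y is the line along which they close (so a half turn about z gives the same grasp; the last joint's range is limited). The gripper opens to 85 mm and grips with 20 to 120 N. Pads are 22 mm wide; open, the fingers measure 114 mm over their backs; the gripper's body (76 mm by 85 mm) begins 54 mm behind the grasp point. The pads swing forward as they close: fully open they stand 13 mm farther back than shut.
Start: joints at [1.171, 0.26, -0.138, 1.173, 0, 1.571], TCP at [0.204, 0.484, 0.242] pointing down, gripper open.
Joint ranges: [-2.78, 2.78], [-0.83, 1.72], [-1.28, 1.37], [-1.9, 2.12], [-1.57, 1.48], [-3.14, 3.14]. Speed limits (rad/s): [2.57, 2.57, 3.14, 3.14, 3.14, 3.14].

INTERFACE

Orientations are given as a unit quaternion [x, y, z, w].
In Python, from cell import * gives the robot as it stands.
- The arm moves only by the tool move_arm, never from a script. Its arguments are lists of equal length, an entry for each row: "dp": the shift along the tool's x, y, z in units of 40 mm (1.0 is 40 mm), a list of three; "twist": the turn about the tool's z in units of 6 degrees (1.0 is 6 degrees); "hand": the closure in counts, from 0 (fully open) to 255 (shut). In form: {"dp": [[dx, dy, dz], ...], "twist": [twist, ...], "hand": [hand, ...]}. A call has exactly 5 rows; each row shifts and turns the commanded pose from where the row before left it, along the tool's axes as they then stand; what a row does not reach is not made up. A row lasts 1/12 s, in which the tool goes at most 41.7 mm and 7.16 degrees, less where a joint would pass 70% of its speed; a pose out of reach is approached as far as the arm can. A call is refused whole if a number of a shift passes 1 or a number of a turn 1, either way. A call with a gripper value outside its range is refused whole. The fingers move at their own pace and stop on an object; "grip_force" is the grip in N (left out, the last holds). Time passes only in rows, so rows that do not move let the fingers close, or fill a call up. It gives the time, the measured TCP pose, the force, the opening and the grip force at its end, in the units of the state.
- read_state(): the state, without advancing time (a new reading comes with each control period).
- snapshot(name): name is "side" or "top" or "wrist"; returns a dict with "color" (400x640x3 uint8, red, green, blue), "range_z" (400x640 float32, m along the optical axis (not along the pixel's ray), 0 where there is no reading), "K" (3x3 intrinsics, pixels), "xyz" and "attitude" of the camera in the world. Camera axes: x right, y up, looking along -z (the intrinsics and any distortion apply to the point x, -y, -z); pixel columns grow to the right and rows downward; lengths in m; the calibration is good to about 2 mm. A picture is of the moment at which its call begins.
- sign_off(): hands the job in; it is judged then, once.
The state is a dict: "time": time; "q": joint angles; "dq": joint speeds; "joint_torque": joint torques, N m; "ee_pos": TCP position; "tool_rot": TCP orientation; "wrist_force": force on the tool from outside, world axes, zero at the start; "moment": the same for the moment, N m; "gripper_width": opening from 0.0 (shut) to 1.0 (fully open); "finger_force": force on a finger pad.
Only numpy, scipy, OpenCV 4.12 (cv2) and the standard library are available. Lean on these libraries where they do the work, as an engineer would, in place of code of your own. Each camera call takes 0.05 s, during which the arm holds its last target. There are 200 camera calls.

TASK

The jar in the tilting stand has been gauged and its three steel target balls must come out: bring the catch pan and set it down flat on the bench, square against the foot of the stand on the side the jar pours to (opposite to where the lever leans now). Then swing the lever steadily all the way over to its stop so that all the balls run out into the pan, and bring the lever back until the jar stands upright again, leaving the pan with the balls where it is. Do not slam the cradle, and leave the bottles, the marker and the caliper undisturbed.

Things in the scene. Friction and masses are not known exactly. Their poses are not given: they have to be found in the camera images.
- stand: Fixed tilting stand: dark steel foot plate, 10 mm thick, local x -107 to +118, local y -60 to +60 mm; two blue cheeks (local x -72 and +72, 180 mm high) carry the jar's cradle on a pivot axis along local x, 155 mm above the bench over the origin. Origin: on the bench under the jar. Local +x points away from the robot, +y to the side the jar pours to, z up.
- lamp (a point): Middle of the underside of the stand's aluminium LED bar lamp, 378 mm above the bench, over the lever; the bar is 30 mm wide (stand x), 260 mm long (stand y), 22 mm high. It hangs on a 14 mm rod: column at stand x +98, y -50, arm at y -50, 400 mm high. Because of it the lever grip is reached from the robot's side with the tool leaning about 40 degrees. Axes as the stand's.
- catch_place (a point): Point on the bench where the origin of the pan belongs, 165 mm from the stand's origin along its +y; axes as the stand's. Here the pan's low end wall is 5 mm from the foot plate; touching it, or a gap of up to 20 mm, is as good. The pan must stand on the bench, not on the foot plate, square to the stand, lug end outwards.
- cradle (a joint): Tilt of cradle, jar and lever, rad: 0 = jar upright (stop), 2.1 = tipped over to the stand's +y, mouth 30 degrees below level (stop). Turns about the stand's -x. Friction holds it wherever it is left; 2 to 5 N at the grip moves it. The glass jar is clamped in: 90 mm outside diameter, from 45 mm below to 100 mm above the pivot. Balls roll out past about 1.6. Over 4 rad/s is slamming.
- lever_grip (a point): Middle of the red round lever grip, a bar 22 mm thick, 60 mm long, parallel to the stand's x at stand x -149 to -89 (this point -120), 120 mm from the pivot axis. At tilt 0 it leans 60 degrees from vertical to stand -y, at 2.1 60 degrees to +y, passing over the top (215 mm high at the ends, 275 at the top). The flat lever arm joins its far end. It does not spin; axes turn with the cradle.
- jar_mouth (a point): Centre of the jar's open mouth, 80 mm inside diameter, 100 mm above the pivot when upright. Tipped right over, its lower lip is about 70 mm out to the stand's +y from the pivot and 75 mm above the bench.
- pan: Loose cast-aluminium catch pan, about 0.3 kg, outside 130 (x) x 200 (y) mm, walls 6 mm thick: side walls 50 mm high, low end wall at local y -100, 45 mm high, other end wall at y +100, 55 mm high with a lug to handle it by. The blue floor slopes down to the +y end (28 to 9 mm high). Origin: centre of its underside, z up.
- pan_lug (a point): Middle of the part of the pan's lug to grip: an upright plate 12 mm thick (pan y), 50 mm wide (pan x), at pan y +94; its top is 97 mm and this point 80 mm above the pan's underside. Axes as the pan's.
- bottle_a: Tall clear glass bottle, 75 mm diameter, 235 mm high; origin under its centre. Leave alone.
- bottle_b: Squat clear glass bottle, 82 mm diameter, 190 mm high; origin under its centre. Leave alone.
- bottle_c: Tall clear glass bottle, 72 mm diameter, 245 mm high; origin under its centre. Leave alone.
- marker: White marker pen with blue cap, 133 mm long (along its y), 17 mm thick, lying in front of the stand. Leave alone.
- caliper: Caliper with black reading head, 190 mm long (along its x), lying flat. Leave alone.
- ball_a: Centre of the 16 mm dark steel ball, at first on the floor of the jar.
- ball_b: Centre of the 18 mm dark steel ball, at first on the floor of the jar.
- ball_c: Centre of the 20 mm dark steel ball, at first on the floor of the jar.
There are look-alikes about, which are no part of the job. Several things have the shape of the pan; the one meant has the colours described above.

How it is judged:
By the outcome, as a careful person would: the job done as asked, in the order asked, and still so for the second after the job is handed in, with the robot touching nothing.
It also fails if it takes over 66 s, if anything falls off the work surface, if the arm or the gripper's body presses on something with over 40 N, if the wrist force passes 120 N, or if a joint passes its speed limit or range.

## Working session

There is one attempt and no reset: what is moved stays moved. The work goes in short steps, Python scripts to look and compute and a tool call to move; the robot and the scene stay as the last step left them, time stands still between calls to the robot, and variables do not carry over. Pictures are saved under pics/ and viewed, at most 10 in all, crops included, and the job is handed in when it is done.

Besides the shell and the picture viewer there is one more tool, called after "Emit:" as name([rows], argument=value, ...), one row to a line, values as JSON. move_arm: Moves the arm, as the interface text tells. Its arguments: {"type":"object","properties":{"dp":{"type":"array"},"twist":{"type":"array"},"hand":{"type":"array"},"grip_force":{"type":"number"}},"required":["dp","twist","hand"]}

```bash
ls; mkdir -p pics; cat > h.py <<'E'
from cell import *
import numpy as np, cv2
from scipy.spatial.transform import Rotation as R
def cam(n):
    s=snapshot(n); a=np.array(s["attitude"]); s["R"]=R.from_quat(a).as_matrix() if a.size==4 else a.reshape(3,3); return s
def pts(s):
    z=s["range_z"]; K=np.array(s["K"]); v,u=np.mgrid[0:z.shape[0],0:z.shape[1]]
    p=np.dstack([(u-K[0,2])/K[0,0]*z,-(v-K[1,2])/K[1,1]*z,-z]); return p@s["R"].T+np.array(s["xyz"])
def ray(s,u,v,h):
    K=np.array(s["K"]); d=s["R"]@np.array([(u-K[0,2])/K[0,0],-(v-K[1,2])/K[1,1],-1]); o=np.array(s["xyz"]); return o+d*(h-o[2])/d[2]
E
python3 - <<'E'
from h import *
for n in ["top","side"]:
    s=cam(n); cv2.imwrite(f"pics/{n}0.png",s["color"][:,:,::-1]); print(n,s["xyz"],s["attitude"],s["K"],[k for k in s]); np.savez(f"{n}0.npz",**s)
print(read_state())
E
```

```text
pics
top [ 0.3275995  -0.02959763  1.6348063 ] [-0.05079602  0.04928818  0.71447737 -0.69606934] [[466.48018313   0.         323.20481479]
 [  0.         466.48018313 201.09517946]
 [  0.           0.           1.        ]] ['color', 'range_z', 'K', 'xyz', 'attitude', 'R']
side [ 1.03568551 -1.02585889  1.01183617] [0.4447156  0.11092877 0.20805351 0.86408135] [[457.47376166   0.         318.9104473 ]
 [  0.         457.47376166 196.71011009]
 [  0.           0.           1.        ]] ['color', 'range_z', 'K', 'xyz', 'attitude', 'R']
{'time': 0.1, 'q': array([ 1.17097349e+00,  2.60626109e-01, -1.39244979e-01,  1.17266918e+00,
        8.57570199e-06,  1.57078661e+00]), 'dq': array([ 0.00185733, -0.00309012,  0.0033139 ,  0.0005978 , -0.00101156,
        0.00097514]), 'joint_torque': array([-3.22865535e-04, -4.06509054e+01,  2.54526579e+01,  1.01106672e-02,
       -5.49971980e-05, -1.99974266e-06]), 'ee_pos': array([0.20413007, 0.48305842, 0.24154216]), 'tool_rot': array([ 1.98577680e-01,  9.80084764e-01, -8.53751902e-04, -1.77364646e-04]), 'wrist_force': array([ 0.27315079, -0.37321345,  0.45271909]), 'moment': array([-0.03786831,  0.00572743,  0.01754271]), 'finger_force': 0.0, 'gripper_width': 0.9998214288520582}
```

View pics/top0.png

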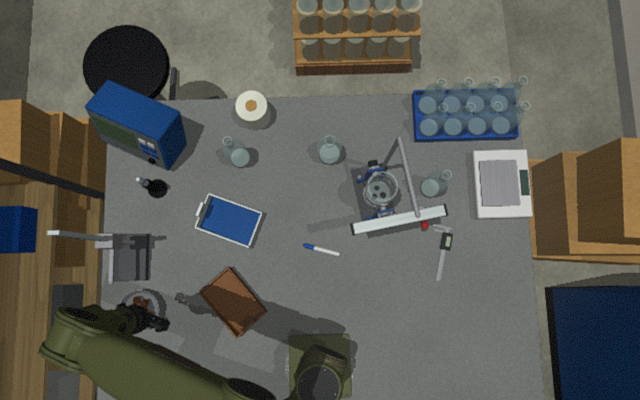

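View pics/side0.png

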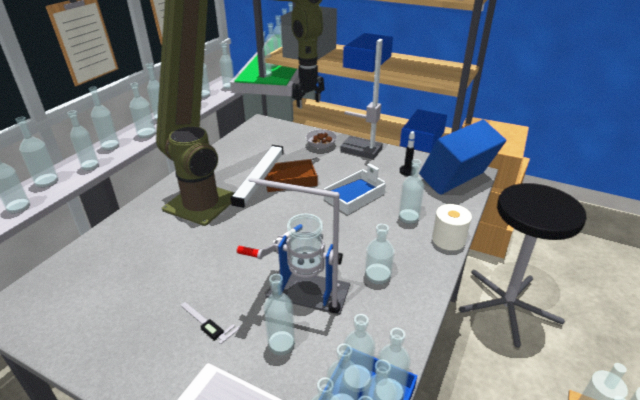

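Top view: the aluminium pan with a blue floor is at (228,220), lug at its left end (200,210). The brown tray at (233,300) has the same shape but the wrong colours. Stand is at (380,190), lamp bar (352,228)-(447,210), red grip (425,225) on the right, so the jar pours to the left. Bottles are at (240,157), (330,152) and (431,187), marker at (320,250).

```bash
python3 - <<'E'
from h import *
T=dict(np.load("top0.npz")); S=dict(np.load("side0.npz"))
P=pts(T);Q=pts(S)
def show(n,p):
    if len(p)<5: print(n,len(p)); return
    c,sz,a=cv2.minAreaRect(p[:,:2].astype(np.float32)); print(n,len(p),"rect c",np.round(c,4),np.round(sz,3),round(a,2),"z",np.round(np.percentile(p[:,2],[2,50,98]),3))
def hsv(s): return cv2.cvtColor(s["color"],cv2.COLOR_RGB2HSV)
H=hsv(T); G=hsv(S)
print("table z",np.median(P[300:330,420:500,2]))
# pan
m=np.zeros(H.shape[:2],bool); m[185:255,185:272]=1
w=m&(P[:,:,2]>0.035)&(P[:,:,2]<0.06); show("panwall",P[w]); show("lug",P[m&(P[:,:,2]>0.07)])
b=m&(H[:,:,0]>100)&(H[:,:,0]<125)&(H[:,:,1]>150); show("floor",P[b])
# lamp
m[:]=0; m[195:240,345:452]=1
show("lamp",P[m&(P[:,:,2]>0.385)&(P[:,:,2]<0.415)])
m[:]=0; m[130:220,395:425]=1; show("arm",P[m&(P[:,:,2]>0.385)])
# foot
m[:]=0; m[150:240,330:430]=1
show("foot",P[m&(P[:,:,2]>0.006)&(P[:,:,2]<0.014)])
show("red top",P[(H[:,:,1]>180)&((H[:,:,0]<6)|(H[:,:,0]>174))&(P[:,:,0]>.1)&(P[:,:,2]>.15)])
show("red side",Q[(G[:,:,1]>180)&((G[:,:,0]<6)|(G[:,:,0]>174))&(Q[:,:,2]>.15)])
bl=(G[:,:,0]>100)&(G[:,:,0]<125)&(G[:,:,1]>130)
show("cheeks side",Q[bl&(Q[:,:,2]>.03)&(Q[:,:,2]<.19)&(abs(Q[:,:,0]-.4)<.2)&(abs(Q[:,:,1]+.2)<.15)])
# line dirs
for n,mm in (("lampdir",None),):
    pass
c=T["color"][120:270,170:460,::-1]; cv2.imwrite("pics/crop1.png",cv2.resize(c,None,fx=2.7,fy=2.7,interpolation=cv2.INTER_CUBIC))
for u,v in((380,190),(240,157),(330,152),(431,187),(305,246),(340,254),(228,220)): print((u,v),np.round(ray(T,u,v,0),3))
E
```

```text
table z -0.000981187322586119
panwall 413 rect c [0.4968 0.2966] [0.201 0.13 ] 68.57 z [0.035 0.047 0.058]
lug 99 rect c [0.4207 0.1862] [0.468 0.048] 60.84 z [0.072 0.095 1.635]
floor 1621 rect c [0.4475 0.1702] [0.46  0.113] 68.19 z [0.008 0.021 0.034]
lamp 1216 rect c [ 0.4701 -0.226 ] [0.073 0.26 ] 10.3 z [0.393 0.4   0.407]
arm 653 rect c [ 0.461 -0.206] [0.168 0.409] 59.41 z [0.396 0.403 0.411]
foot 644 rect c [ 0.5792 -0.2288] [0.351 0.321] 87.1 z [0.006 0.008 0.013]
red top 30 rect c [0.2297 0.0679] [0.244 0.897] 13.91 z [0.218 0.225 0.773]
red side 131 rect c [ 0.754 -0.665] [0.049 0.914] 41.07 z [0.214 0.223 0.229]
cheeks side 269 rect c [ 0.4988 -0.2187] [0.008 0.063] 11.39 z [0.034 0.108 0.181]
(380, 190) [ 0.595 -0.232  0.   ]
(240, 157) [0.729 0.265 0.   ]
(330, 152) [ 0.738 -0.058  0.   ]
(431, 187) [ 0.601 -0.413  0.   ]
(305, 246) [0.404 0.039 0.   ]
(340, 254) [ 0.373 -0.083  0.   ]
(228, 220) [0.502 0.308 0.   ]
```

View pics/crop1.png

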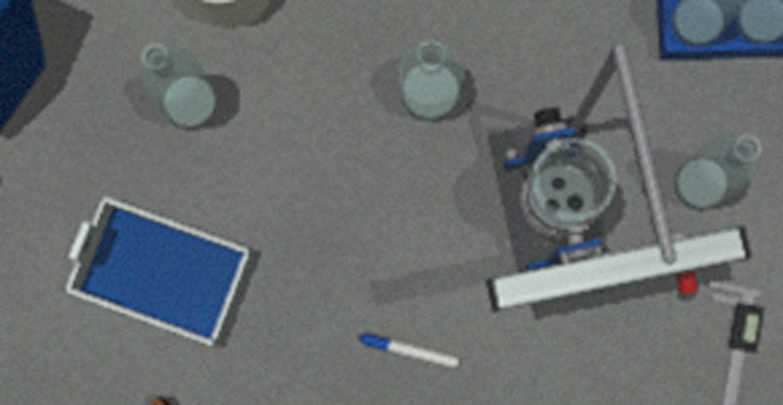

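The crop confirms the aluminium pan with blue floor, lug at left (80,240) in the crop, low end facing the stand. The brown tray is ruled out. Now a cleaner fit.

```bash
python3 - <<'E'
from h import *
T=dict(np.load("top0.npz")); S=dict(np.load("side0.npz"))
P=pts(T);Q=pts(S)
H=cv2.cvtColor(T["color"],cv2.COLOR_RGB2HSV);G=cv2.cvtColor(S["color"],cv2.COLOR_RGB2HSV)
def big(mask):
    n,l,st,c=cv2.connectedComponentsWithStats(mask.astype(np.uint8)); return l==1+np.argmax(st[1:,4])
def show(n,p):
    c,sz,a=cv2.minAreaRect(p[:,:2].astype(np.float32)); print(n,len(p),"c",np.round(c,4),np.round(sz,3),round(a,2),"med",np.round(np.median(p,0),4),"mean",np.round(p.mean(0),4))
def box(r0,r1,c0,c1):
    m=np.zeros((400,640),bool); m[r0:r1,c0:c1]=1; return m
show("lug",P[big(box(185,255,185,272)&(P[...,2]>.085)&(P[...,2]<.105))])
V=box(195,240,345,452)&(H[...,2]>150)&(H[...,1]<60)&(P[...,2]>.37)
show("lamp",P[big(V)&(P[...,2]<.41)])
for t in ((P,H,"t"),(Q,G,"s")):
    r=(t[1][...,1]>150)&((t[1][...,0]<6)|(t[1][...,0]>174))&(t[0][...,2]>.19)&(t[0][...,2]<.24)&(t[0][...,0]>.25)&(t[0][...,0]<.6)&(t[0][...,1]<-.15)&(t[0][...,1]>-.5)
    show("red"+t[2],t[0][r])
    p=t[0][...]
    b=(t[1][...,0]>100)&(t[1][...,0]<125)&(t[1][...,1]>120)&(p[...,2]>.12)&(p[...,2]<.19)&(abs(p[...,0]-.58)<.15)&(abs(p[...,1]+.22)<.12)
    for nm,sel in (("near",p[...,0]<.57),("far",p[...,0]>.57)):
        if (b&sel).sum()>5: show("cheek "+nm+t[2],p[b&sel])
# foot outline: dark pixels at z~0.01
f=big(box(150,245,330,430)&(P[...,2]>.005)&(P[...,2]<.02)&(H[...,2]<75)); show("foot",P[f])
# jar rim
j=(abs(P[...,2]-.255)<.006)&box(150,220,350,402); show("rim",P[j])
# bottles/others height
for n,b in (("A",box(135,170,220,255)),("B",box(130,168,315,345)),("C",box(170,200,418,450))): 
    q=P[b&(P[...,2]>.05)&(P[...,2]<.26)]; show(n,q)
E
```

```text
lug 64 c [0.531  0.3836] [0.013 0.048] 66.36 med [0.5316 0.383  0.0943] mean [0.5312 0.383  0.0941]
lamp 935 c [ 0.4507 -0.2298] [0.028 0.246] 10.35 med [ 0.4495 -0.2242  0.4001] mean [ 0.4499 -0.2271  0.4001]
redt 37 c [ 0.4501 -0.3341] [0.019 0.017] 16.33 med [ 0.4503 -0.3334  0.2235] mean [ 0.4496 -0.3338  0.2233]
cheek neart 28 c [ 0.4996 -0.2199] [0.006 0.049] 12.48 med [ 0.4991 -0.2228  0.1796] mean [ 0.5    -0.2211  0.1792]
cheek fart 35 c [ 0.6343 -0.1954] [0.011 0.048] 11.34 med [ 0.6328 -0.1965  0.1797] mean [ 0.6325 -0.1956  0.1784]
reds 145 c [ 0.4675 -0.3353] [0.054 0.02 ] 5.32 med [ 0.4674 -0.3372  0.2227] mean [ 0.4681 -0.3368  0.2218]
cheek nears 117 c [ 0.5    -0.2245] [0.007 0.051] 9.28 med [ 0.5022 -0.2314  0.1625] mean [ 0.5018 -0.229   0.1566]
cheek fars 74 c [ 0.6327 -0.1976] [0.006 0.052] 10.99 med [ 0.6362 -0.2158  0.1651] mean [ 0.6357 -0.2101  0.1585]
foot 63 c [ 0.6535 -0.1587] [0.038 0.051] 9.37 med [ 0.6555 -0.148   0.0094] mean [ 0.655  -0.1518  0.0096]
rim 196 c [ 0.5913 -0.2063] [0.141 0.092] 7.21 med [ 0.5645 -0.2115  0.2536] mean [ 0.5666 -0.2106  0.2538]
A 578 c [0.7201 0.2605] [0.07  0.073] 42.51 med [0.7106 0.2521 0.1552] mean [0.7119 0.2538 0.1522]
B 512 c [ 0.7274 -0.0554] [0.079 0.078] 89.27 med [ 0.7149 -0.0533  0.1231] mean [ 0.7174 -0.0542  0.1249]
C 552 c [ 0.5952 -0.401 ] [0.07  0.064] 12.45 med [ 0.5865 -0.3922  0.1628] mean [ 0.5885 -0.3934  0.1581]
```

```bash
cat >> h.py <<'E'
psi=np.radians(10.3); O=np.array([.567,-.2085]); ex=np.array([np.cos(psi),np.sin(psi)]); ey=np.array([-ex[1],ex[0]])
def W(x,y,z): return np.r_[O+x*ex+y*ey,z]   # stand -> world
def st():
    s=read_state(); r=R.from_quat(s["tool_rot"]).as_matrix(); p=np.array(s["ee_pos"])
    d=p[:2]-O; print("t",round(s["time"],2),"p",np.round(p,4),"stand",np.round([d@ex,d@ey],4),"yaw",round(float(np.degrees(np.arctan2(r[1,1],r[0,1]))),2),"tilt",round(float(np.degrees(np.arccos(-r[2,2]))),2),"q",np.round(s["q"],2),"F",np.round(s["wrist_force"],1),"ff",np.round(s["finger_force"],1),"gw",round(float(s["gripper_width"]),3)); return s,r,p
def need(t,yaw=None):
    s,r,p=st(); print("dp units",np.round(r.T@(np.array(t)-p)/.04,2), "twist",None if yaw is None else round(-((yaw-np.degrees(np.arctan2(r[1,1],r[0,1]))+90)%180-90)/6,2))
E
```

Emit:
move_arm([
  [-0.85,0.09,0],
  [-0.85,0.09,0],
  [-0.85,0.09,0],
  [-0.85,0.09,0],
  [-0.85,0.09,0],
], twist=[0,0,0,0,0], hand=[0,0,0,0,0], grip_force=60)

```text
time: 0.52
ee_pos: [0.369, 0.4331, 0.2419]
tool_rot: [0.198, 0.98, -0.0, -0.0]
wrist_force: [0.2, 1.1, -0.1]
gripper_width: 1.002
finger_force: 0.0
```

Emit:
move_arm([
  [-0.85,0.09,0.3],
  [-0.85,0.09,0.3],
  [-0.85,0.09,0.3],
  [-0.85,0.09,0.3],
  [-0.85,0.09,0.3],
], twist=[0,0,0,0,-0.25], hand=[0,0,0,0,0])

```text
time: 0.93
ee_pos: [0.5328, 0.3834, 0.1811]
tool_rot: [0.186, 0.983, -0.0, -0.0]
wrist_force: [-0.8, 1.8, -1.0]
gripper_width: 1.0
finger_force: 0.0
```

```bash
python3 - <<'E'
from h import *
need([.531,.3835,.072],68.6)
s=cam("wrist"); cv2.imwrite("pics/w1.png",s["color"][:,:,::-1]); P=pts(s)
m=(P[...,2]>.088)&(P[...,2]<.102)&(s["range_z"]>0)&(abs(P[...,0]-.531)<.05)&(abs(P[...,1]-.3835)<.05)
q=P[m]; print(len(q), cv2.minAreaRect(q[:,:2].astype(np.float32)) if len(q)>5 else "")
E
```

```text
t 0.93 p [0.5328 0.3834 0.1811] stand [0.0722 0.5885] yaw 68.61 tilt 0.06 q [0.62 0.52 0.1  1.16 0.   1.  ] F [-0.8  1.8 -1. ] ff 0.0 gw 1.0
dp units [ 0.04 -0.01  2.73] twist 0.0
892 ((0.529455840587616, 0.38747283816337585), (0.012480753473937511, 0.04976814240217209), 68.43099975585938)
```

Emit:
move_arm([
  [0.05,0.03,0.7],
  [0.04,0,0.7],
  [0,0,0.7],
  [0,0,0.63],
  [0,0,0],
], twist=[0,0,0,0,0], hand=[0,0,0,0,0])

```text
time: 1.4
ee_pos: [0.5246, 0.384, 0.0669]
tool_rot: [0.186, 0.983, -0.004, -0.004]
wrist_force: [-1.1, -0.4, -0.7]
gripper_width: 0.998
finger_force: 0.0
```

Emit:
move_arm([
  [0,0,0],
  [0,0,0],
  [0,0,0],
  [0,0,0],
  [0,0,0],
], twist=[0,0,0,0,0], hand=[255,255,255,255,255], grip_force=60)

```text
time: 1.82
ee_pos: [0.5296, 0.3876, 0.0749]
tool_rot: [0.186, 0.983, 0.001, 0.001]
wrist_force: [1.0, 0.2, -0.4]
gripper_width: 0.299
finger_force: 0.0
```

Emit:
move_arm([
  [0,0,0],
  [0,0,0],
  [0,0,-0.3],
  [0,0,-0.5],
  [0,0,-0.5],
], twist=[0,0,0,0,0], hand=[255,255,255,255,255])

```text
time: 2.23
ee_pos: [0.5275, 0.3861, 0.1243]
tool_rot: [0.186, 0.983, -0.001, -0.001]
wrist_force: [-0.5, 0.1, -1.9]
gripper_width: 0.131
finger_force: 58.9
```

```bash
python3 - <<'E'
from h import *
need(W(0,.264,.12),100.3)
s=cam("top"); P=pts(s); H=cv2.cvtColor(s["color"],cv2.COLOR_RGB2HSV)
m=np.zeros((400,640),bool); m[180:260,185:275]=1; b=m&(H[...,0]>100)&(H[...,0]<125)&(H[...,1]>150)&(P[...,2]<.12)
q=P[b]; print(len(q), cv2.minAreaRect(q[:,:2].astype(np.float32)), np.linalg.lstsq(np.c_[q[:,:2],np.ones(len(q))],q[:,2],rcond=None)[0])
E
```

```text
t 2.23 p [0.5275 0.3861 0.1243] stand [0.0675 0.5921] yaw 68.59 tilt 0.19 q [ 0.63  0.54 -0.    1.03  0.    1.01] F [-0.5  0.1 -1.9] ff 58.9 gw 0.131
dp units [-2.88 -7.87  0.12] twist -5.28
1490 ((0.4974247217178345, 0.29790520668029785), (0.1835683435201645, 0.1137164980173111), 68.33639526367188) [-0.04167268 -0.09992036  0.12171985]
```

Emit:
move_arm([
  [0,0,0],
  [0,0,0],
  [0,0,0],
  [0,0,0],
  [0,0,0],
], twist=[-0.4,-0.6,-0.6,-0.6,-0.6], hand=[255,255,255,255,255])

```text
time: 2.7
ee_pos: [0.5282, 0.3866, 0.1241]
tool_rot: [0.039, 0.999, -0.0, -0.001]
wrist_force: [-0.3, 0.3, -2.7]
gripper_width: 0.129
finger_force: 58.9
```

Emit:
move_arm([
  [0,0,0],
  [0,0,0],
  [0,0,0],
  [0,0,0],
  [0,0,0],
], twist=[-0.6,-0.6,-0.6,-0.4,-0.28], hand=[255,255,255,255,255])

```text
time: 3.12
ee_pos: [0.5281, 0.3866, 0.1239]
tool_rot: [-0.09, 0.996, -0.0, -0.001]
wrist_force: [0.5, -0.3, -2.5]
gripper_width: 0.136
finger_force: 58.9
```

Emit:
move_arm([
  [0.1,-0.3,0],
  [0.2,-0.6,0],
  [0.2,-0.8,0],
  [0.2,-0.8,0],
  [0.2,-0.8,0],
], twist=[0,0,0,0,0], hand=[255,255,255,255,255])

```text
time: 3.53
ee_pos: [0.5158, 0.2493, 0.1241]
tool_rot: [-0.09, 0.996, -0.0, -0.001]
wrist_force: [0.9, 0.2, -2.6]
gripper_width: 0.131
finger_force: 58.9
```

Emit:
move_arm([
  [0.2,-0.8,0],
  [0.2,-0.8,0],
  [0.2,-0.8,0],
  [0.2,-0.6,0],
  [0,-0.4,0],
], twist=[0,0,0,0,0], hand=[255,255,255,255,255])

```text
time: 3.95
ee_pos: [0.5068, 0.1082, 0.1241]
tool_rot: [-0.088, 0.996, -0.0, -0.002]
wrist_force: [-1.2, 0.0, -2.8]
gripper_width: 0.129
finger_force: 58.9
```

```bash
python3 - <<'E'
from h import *
need(W(0,.264,.0725),100.3)
s=cam("top"); P=pts(s); H=cv2.cvtColor(s["color"],cv2.COLOR_RGB2HSV)
b=(H[...,0]>100)&(H[...,0]<125)&(H[...,1]>150)&(P[...,2]<.12)&(abs(P[...,0]-.53)<.1)&(P[...,1]>-.16)&(P[...,1]<.2)
n,l,stt,c=cv2.connectedComponentsWithStats(b.astype(np.uint8)); q=P[l==1+np.argmax(stt[1:,4])]
print(len(q), cv2.minAreaRect(q[:,:2].astype(np.float32)), W(0,.264,0),"want c",W(0,.17,0))
E
```

```text
t 3.95 p [0.5068 0.1082 0.1241] stand [-0.0026  0.3223] yaw 100.15 tilt 0.22 q [ 0.21  0.33 -0.36  0.88 -0.    0.03] F [-1.2  0.  -2.8] ff 58.9 gw 0.129
dp units [-0.07 -1.46  1.29] twist -0.02
1053 ((0.5312979817390442, 0.005068324506282806), (0.11194301396608353, 0.1635090559720993), 9.410699844360352) [0.51979622 0.05124565 0.        ] want c [ 0.53660362 -0.04123954  0.        ]
```

Emit:
move_arm([
  [-0.07,-0.4,0],
  [0,-0.5,0],
  [0,-0.36,0],
  [0,-0.2,0.3],
  [0,0,0.5],
], twist=[0,0,0,0,0], hand=[255,255,255,255,255])

```text
time: 4.42
ee_pos: [0.525, 0.0529, 0.0942]
tool_rot: [-0.089, 0.996, -0.0, 0.002]
wrist_force: [0.1, 1.0, -2.2]
gripper_width: 0.131
finger_force: 59.0
```

Emit:
move_arm([
  [0,0,0.2],
  [0,0,0],
  [0,0,0],
  [0,0,0],
  [0,0,0],
], twist=[0,0,0,0,0], hand=[255,255,255,255,255])

```text
time: 4.83
ee_pos: [0.5235, 0.0545, 0.086]
tool_rot: [-0.09, 0.996, 0.0, 0.001]
wrist_force: [-0.0, 0.6, -1.9]
gripper_width: 0.132
finger_force: 59.1
```

```bash
python3 - <<'E'
from h import *
need(W(0,.264,.0725),100.3)
s=cam("top"); c=s["color"][140:260,250:450,::-1]; cv2.imwrite("pics/pl.png",cv2.resize(c,None,fx=4,fy=4,interpolation=cv2.INTER_CUBIC))
P=pts(s); d=P[...,:2]-O; X=d@ex; Y=d@ey
m=(P[...,2]>.045)&(P[...,2]<.08)&(Y>.05)&(Y<.24)&(abs(X)<.1)
q=np.c_[X[m],Y[m]].astype(np.float32); print(len(q),cv2.minAreaRect(q),np.percentile(q,[1,99],axis=0))
E
```

```text
t 4.83 p [0.5235 0.0545 0.086 ] stand [0.0042 0.2666] yaw 100.31 tilt 0.1 q [ 0.1   0.38 -0.4   0.79  0.   -0.08] F [-0.   0.6 -1.9] ff 59.1 gw 0.132
dp units [ 0.11 -0.06  0.34] twist 0.0
299 ((0.006135948002338409, 0.14675509929656982), (0.15191054344177246, 0.13114194571971893), 89.7460708618164) [[-0.05891422  0.0714226 ]
 [ 0.07135307  0.21899982]]
```

View pics/pl.png

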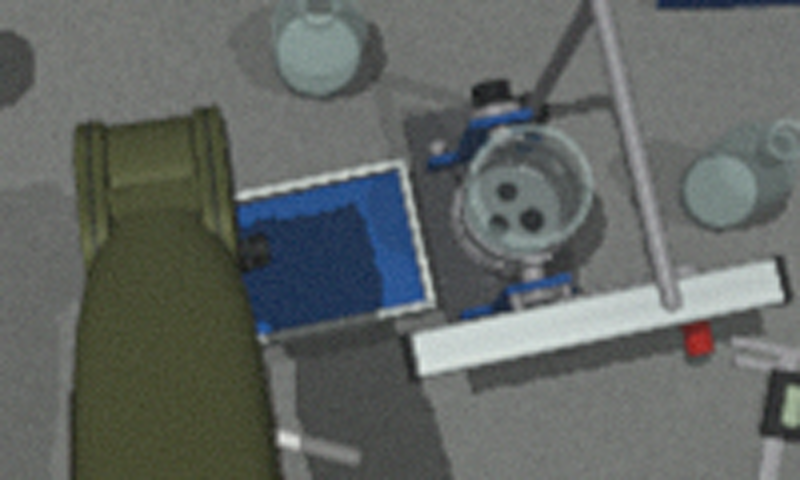

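Pan hangs square to the foot (low wall at crop (405,160)-(430,300), gap to the plate about 10 mm), offset ~6 mm in stand x. The marker, at crop (285,437), is untouched. Correct and set down.

Emit:
move_arm([
  [0.13,-0.06,0],
  [0,0,0.12],
  [0,0,0.12],
  [0,0,0.1],
  [0,0,0],
], twist=[0,0,0,0,0], hand=[255,255,255,255,255])

```text
time: 5.3
ee_pos: [0.518, 0.0507, 0.0744]
tool_rot: [-0.089, 0.996, -0.0, 0.001]
wrist_force: [-7.7, -0.7, 23.7]
gripper_width: 0.131
finger_force: 62.9
```

Emit:
move_arm([
  [0,0,0],
  [0,0,0],
  [0,0,0],
  [0,0,0],
  [0,0,0],
], twist=[0,0,0,0,0], hand=[255,255,255,255,255])

```text
time: 5.72
ee_pos: [0.5179, 0.0507, 0.0744]
tool_rot: [-0.09, 0.996, -0.0, 0.001]
wrist_force: [-7.3, -0.6, 22.6]
gripper_width: 0.136
finger_force: 62.9
```

```bash
python3 - <<'E'
from h import *
need(W(0,.264,.0725),100.3)
E
```

```text
t 5.72 p [0.5179 0.0507 0.0744] stand [-0.0019  0.2638] yaw 100.27 tilt 0.09 q [ 0.1   0.38 -0.43  0.75 -0.   -0.08] F [-7.3 -0.6 22.6] ff 62.9 gw 0.136
dp units [-0.05  0.    0.05] twist -0.01
```

Emit:
move_arm([
  [0,0,-0.04],
  [0,0,0],
  [0,0,0],
  [0,0,0],
  [0,0,0],
], twist=[0,0,0,0,0], hand=[255,120,120,120,120])

```text
time: 6.13
ee_pos: [0.518, 0.0507, 0.0727]
tool_rot: [-0.09, 0.996, -0.0, -0.0]
wrist_force: [0.6, 0.7, 0.4]
gripper_width: 0.526
finger_force: 0.0
```

Emit:
move_arm([
  [0,0,-0.3],
  [0,0,-0.8],
  [0,0,-1],
  [0,0,-1],
  [0,0,-1],
], twist=[0,0,0,0,0], hand=[120,120,120,120,120])

```text
time: 6.55
ee_pos: [0.5175, 0.0507, 0.2383]
tool_rot: [-0.09, 0.996, -0.0, -0.001]
wrist_force: [1.2, -0.2, -0.4]
gripper_width: 0.53
finger_force: 0.0
```

```bash
python3 - <<'E'
from h import *
s,r,p=st()
q1=s["q"][0]; er=np.array([np.cos(q1),np.sin(q1)]); et=np.array([-er[1],er[0]])
for n in("top","side"):
    P=pts(cam(n)); d=P[...,:2]-p[:2]; a=d@er; b=d@et; h=P[...,2]-p[2]
    for lo in np.arange(0,.4,.04):
        m=(h>lo)&(h<lo+.04)&(abs(a)<.16)&(abs(b)<.13)
        if m.sum()>15: print(n,round(lo,2),m.sum(),"rad",np.round(np.percentile(a[m],[1,99]),3),"tan",np.round(np.percentile(b[m],[1,99]),3))
    if n=="top":
        d=P[...,:2]-O; X=d@ex; Y=d@ey; m=(P[...,2]>.04)&(P[...,2]<.06)&(Y>.05)&(Y<.28)&(abs(X)<.1)
        print(cv2.minAreaRect(np.c_[X[m],Y[m]].astype(np.float32)), np.round(np.percentile(np.c_[X[m],Y[m]],[1,99],axis=0),3))
need(W(-.26,-.155,.28),10.3)
E
```

```text
t 6.55 p [0.5175 0.0507 0.2383] stand [-0.0024  0.2639] yaw 100.27 tilt 0.07 q [ 0.1   0.25 -0.16  1.16 -0.   -0.08] F [ 1.2 -0.2 -0.4] ff 0.0 gw 0.53
top 0.04 24 rad [-0.007  0.014] tan [-0.064 -0.041]
top 0.08 72 rad [-0.007  0.017] tan [-0.069 -0.042]
((2.4937093257904053e-05, 0.14611482620239258), (0.15648403763771057, 0.1305914968252182), 89.94804382324219) [[-0.065  0.068]
 [ 0.065  0.221]]
side 0.0 107 rad [-0.006  0.016] tan [-0.041  0.029]
side 0.04 142 rad [-0.005  0.021] tan [-0.063  0.056]
side 0.08 224 rad [-0.015  0.022] tan [-0.071  0.021]
side 0.12 266 rad [-0.027  0.04 ] tan [-0.04   0.001]
side 0.16 324 rad [-0.03   0.038] tan [-0.04   0.014]
side 0.2 338 rad [-0.029  0.037] tan [-0.04   0.004]
side 0.24 364 rad [-0.029  0.036] tan [-0.04   0.003]
side 0.28 439 rad [-0.039  0.044] tan [-0.045  0.026]
side 0.32 583 rad [-0.039  0.043] tan [-0.045  0.029]
side 0.36 556 rad [-0.04   0.041] tan [-0.044  0.028]
t 6.65 p [0.5223 0.0511 0.2439] stand [0.0024 0.2635] yaw 100.27 tilt 0.73 q [ 0.1   0.25 -0.15  1.16 -0.   -0.08] F [ 0.5  0.8 -0.5] ff 0.0 gw 0.525
dp units [  6.54 -10.47  -0.97] twist 15.0
```

Emit:
move_arm([
  [0,0,0],
  [0,0,0],
  [0,0,-0.3],
  [0,0,-0.3],
  [0,0,-0.3],
], twist=[1,1,1,1,1], hand=[0,0,0,0,0])

```text
time: 7.07
ee_pos: [0.5175, 0.0507, 0.2723]
tool_rot: [0.174, 0.985, -0.0, -0.001]
wrist_force: [0.4, -0.4, 0.0]
gripper_width: 0.999
finger_force: 0.0
```

Emit:
move_arm([
  [0,0,0],
  [0,0,0],
  [0,0,0],
  [0,0,0],
  [0,0,0],
], twist=[1,1,1,1,1], hand=[0,0,0,0,0])

```text
time: 7.48
ee_pos: [0.5178, 0.0507, 0.2721]
tool_rot: [0.423, 0.906, -0.0, -0.001]
wrist_force: [-0.3, -0.0, -0.2]
gripper_width: 0.999
finger_force: 0.0
```

Emit:
move_arm([
  [0,0,0],
  [0,0,0],
  [0,0,0],
  [0,0,0],
  [0,0,0],
], twist=[1,1,1,1,1], hand=[0,0,0,0,0])

```text
time: 7.9
ee_pos: [0.5178, 0.0507, 0.2721]
tool_rot: [0.643, 0.766, -0.001, -0.001]
wrist_force: [1.3, -0.3, -0.3]
gripper_width: 0.996
finger_force: 0.0
```

```bash
python3 - <<'E'
from h import *
s,r,p=st()
for n in("top","side"):
    P=pts(cam(n)); L=(P-p)@r
    for lo in np.arange(-.02,.15,.01):
        m=(-L[...,2]>lo)&(-L[...,2]<lo+.01)&(abs(L[...,0])<.06)&(abs(L[...,1])<.1)
        if m.sum()>5: print(n,round(lo,2),m.sum(),"toolx",np.round(np.percentile(L[m][:,0],[2,98]),3),"tooly",np.round(np.percentile(L[m][:,1],[2,98]),3))
need(W(-.27,-.155,.28),10.3)
E
```

```text
t 7.9 p [0.5178 0.0507 0.2721] stand [-0.0021  0.2638] yaw 9.98 tilt 0.09 q [ 0.1   0.24 -0.08  1.25 -0.    1.49] F [ 1.3 -0.3 -0.3] ff 0.0 gw 0.996
side 0.0 12 toolx [-0.012  0.007] tooly [-0.051  0.047]
side 0.01 33 toolx [-0.014  0.006] tooly [-0.057  0.054]
side 0.02 35 toolx [-0.013  0.005] tooly [-0.057  0.055]
side 0.03 36 toolx [-0.013  0.007] tooly [-0.055  0.054]
side 0.04 33 toolx [-0.015 -0.005] tooly [-0.068  0.068]
side 0.05 100 toolx [-0.016  0.011] tooly [-0.072  0.073]
side 0.06 104 toolx [-0.021  0.013] tooly [-0.073  0.071]
side 0.07 113 toolx [-0.021  0.012] tooly [-0.069  0.07 ]
side 0.08 100 toolx [-0.021  0.008] tooly [-0.069  0.069]
side 0.09 157 toolx [-0.022  0.001] tooly [-0.069  0.068]
side 0.1 143 toolx [-0.016  0.011] tooly [-0.066  0.066]
side 0.11 21 toolx [-0.036  0.005] tooly [-0.032  0.037]
side 0.12 79 toolx [-0.04   0.003] tooly [-0.03   0.036]
side 0.13 81 toolx [-0.04  -0.003] tooly [-0.032  0.036]
side 0.14 84 toolx [-0.04  -0.001] tooly [-0.032  0.036]
t 8.0 p [0.5178 0.0507 0.2721] stand [-0.0021  0.2638] yaw 10.29 tilt 0.09 q [ 0.1   0.24 -0.08  1.25 -0.    1.49] F [-0.6 -0.6 -0.7] ff 0.0 gw 1.001
dp units [-10.47  -6.7   -0.19] twist -0.0
```

Emit:
move_arm([
  [-0.1,-0.4,0],
  [-0.2,-0.8,0],
  [-0.2,-0.8,0],
  [-0.25,-0.8,0],
  [-0.25,-0.8,0],
], twist=[0,0,0,0,0], hand=[0,0,0,0,0])

```text
time: 8.42
ee_pos: [0.3819, -0.0147, 0.2724]
tool_rot: [0.639, 0.769, -0.0, -0.0]
wrist_force: [-0.4, -0.5, 0.0]
gripper_width: 0.998
finger_force: 0.0
```

Emit:
move_arm([
  [-0.25,-0.8,0],
  [-0.25,-0.8,0],
  [-0.1,-0.4,0],
  [0,0,0],
  [-0.4,0,0],
], twist=[0,0,0,0,0], hand=[0,0,0,0,0])

```text
time: 8.83
ee_pos: [0.3108, -0.067, 0.273]
tool_rot: [0.64, 0.769, 0.001, -0.0]
wrist_force: [1.1, -0.6, -0.5]
gripper_width: 1.0
finger_force: 0.0
```

```bash
python3 - <<'E'
from h import *
need(W(-.225,-.155,.27),10.3)
E
```

```text
t 8.83 p [ 0.3108 -0.067   0.273 ] stand [-0.2268  0.185 ] yaw 10.47 tilt 0.08 q [-0.21 -0.11 -0.47  1.21  0.    1.17] F [ 1.1 -0.6 -0.5] ff 0.0 gw 1.0
dp units [-8.5   0.02  0.06] twist 0.03
```

Emit:
move_arm([
  [-0.8,0,0],
  [-0.9,0,0],
  [-0.9,0,0],
  [-0.9,0,0],
  [-0.9,0,0],
], twist=[0,0,0,0,0], hand=[0,0,0,0,0])

```text
time: 9.25
ee_pos: [0.3442, -0.2431, 0.2728]
tool_rot: [0.64, 0.768, 0.0, 0.0]
wrist_force: [-0.1, 0.4, 0.1]
gripper_width: 1.001
finger_force: 0.0
```

Emit:
move_arm([
  [-0.9,0,0],
  [-0.9,0,0],
  [-0.9,0,0],
  [-0.9,0,0.2],
  [-0.5,0,0.5],
], twist=[0,0,0,0,0], hand=[0,0,0,0,0])

```text
time: 9.67
ee_pos: [0.3754, -0.4081, 0.2461]
tool_rot: [0.641, 0.768, -0.001, 0.004]
wrist_force: [0.5, -0.4, 0.4]
gripper_width: 0.996
finger_force: 0.0
```

Emit:
move_arm([
  [0,0,0.5],
  [0,0,0.4],
  [0,0,0.2],
  [0,0,0],
  [0,0,0],
], twist=[0,0,0,0,0], hand=[0,0,0,0,0])

```text
time: 10.08
ee_pos: [0.3729, -0.4022, 0.2008]
tool_rot: [0.64, 0.768, 0.0, -0.0]
wrist_force: [0.7, 0.9, 0.3]
gripper_width: 1.002
finger_force: 0.0
```

```bash
python3 - <<'E'
from h import *
need(W(-.190,-.145,.195),10.3)
s=cam("side");P=pts(s); H=cv2.cvtColor(s["color"],cv2.COLOR_RGB2HSV); d=P[...,:2]-O; X=d@ex; Y=d@ey
m=(H[...,1]>150)&((H[...,0]<6)|(H[...,0]>174))&(P[...,2]>.19)&(P[...,2]<.24)&(abs(X+.12)<.06)&(abs(Y+.1)<.06)
print(m.sum(),np.round(np.percentile(np.c_[X[m],Y[m],P[m][:,2]],[2,50,98],axis=0),3))
E
```

```text
t 10.08 p [ 0.3729 -0.4022  0.2008] stand [-0.2256 -0.1559] yaw 10.36 tilt 0.04 q [-0.82  0.32 -0.16  1.09  0.    0.57] F [0.7 0.9 0.3] ff 0.0 gw 1.002
dp units [0.27 0.89 0.15] twist 0.01
145 [[-0.146 -0.115  0.213]
 [-0.12  -0.11   0.222]
 [-0.095 -0.099  0.228]]
```

Emit:
move_arm([
  [0,0.3,0.06],
  [0,0.3,0.06],
  [0,0.29,0],
  [0,0,0],
  [0.15,0,0],
], twist=[0,0,0,0,0], hand=[0,0,0,0,0])

```text
time: 10.55
ee_pos: [0.408, -0.3906, 0.1965]
tool_rot: [0.64, 0.768, -0.0, 0.001]
wrist_force: [-0.5, 0.3, 0.2]
gripper_width: 0.999
finger_force: 0.0
```

```bash
python3 - <<'E'
from h import *
need(W(-.190,-.126,.195),10.3)
s=cam("side"); c=s["color"][120:340,150:450,::-1]; cv2.imwrite("pics/lev.png",cv2.resize(c,None,fx=2.6,fy=2.6,interpolation=cv2.INTER_CUBIC))
E
```

```text
t 10.55 p [ 0.408  -0.3906  0.1965] stand [-0.189  -0.1508] yaw 10.35 tilt 0.09 q [-0.76  0.35 -0.13  1.09 -0.    0.63] F [-0.5  0.3  0.2] ff 0.0 gw 0.999
dp units [ 0.62 -0.02  0.04] twist 0.01
```

View pics/lev.png

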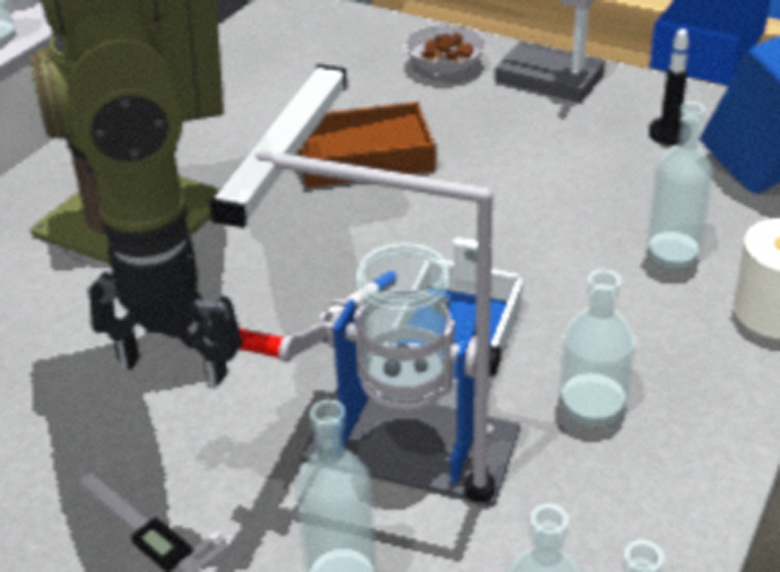

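Side view: the open inner finger (crop (215,345)) stands just beside the near end of the red grip (260,342), with the wrist clear of the lamp bar. Now push with it along the arc.

Emit:
move_arm([
  [0,0,0.15],
  [0.2,0,0.11],
  [0.2,0,0],
  [0.2,0,0],
  [0,0,0],
], twist=[0,0,0,0,0], hand=[0,0,0,0,0])

```text
time: 11.02
ee_pos: [0.4014, -0.3651, 0.186]
tool_rot: [0.641, 0.768, -0.0, -0.0]
wrist_force: [-0.2, -0.2, 0.4]
gripper_width: 0.999
finger_force: 0.0
```

Emit:
move_arm([
  [0.095,0,-0.13],
  [0.095,0,-0.13],
  [0.095,0,-0.13],
  [0.095,0,-0.14],
  [0.095,0,-0.14],
], twist=[0,0,0,0,0], hand=[0,0,0,0,0])

```text
time: 11.43
ee_pos: [0.3988, -0.3478, 0.2136]
tool_rot: [0.641, 0.767, 0.0, 0.0]
wrist_force: [-0.1, -2.0, -1.3]
gripper_width: 1.0
finger_force: 0.9
```

```bash
cat >> h.py <<'E'
def lever():
    s=cam("side");P=pts(s); H=cv2.cvtColor(s["color"],cv2.COLOR_RGB2HSV); d=P[...,:2]-O; X=d@ex; Y=d@ey
    m=(H[...,1]>150)&((H[...,0]<6)|(H[...,0]>174))&(P[...,2]>.19)&(P[...,2]<.3)&(abs(X+.12)<.06)&(abs(Y)<.14)
    y,z=np.median(Y[m]),np.median(P[m][:,2]); print("red",m.sum(),"y,z",round(y,3),round(z,3),"lean(surface)",round(np.degrees(np.arctan2(y,z-.155)),1),"x",np.round(np.percentile(X[m],[2,98]),3))
E
python3 - <<'E'
from h import *
need(W(-.190,-.107,.213),10.3); lever()
E
```

```text
t 11.43 p [ 0.3988 -0.3478  0.2136] stand [-0.1904 -0.107 ] yaw 10.26 tilt 0.04 q [-0.72  0.28 -0.19  1.1   0.    0.67] F [-0.1 -2.  -1.3] ff 0.9 gw 1.0
dp units [-0.    0.01  0.01] twist -0.01
red 100 y,z -0.093 0.245 lean(surface) -46.1 x [-0.133 -0.094]
```

Emit:
move_arm([
  [0.125,0,-0.11],
  [0.125,0,-0.11],
  [0.125,0,-0.11],
  [0.125,0,-0.11],
  [0.125,0,-0.11],
], twist=[0,0,0,0,0], hand=[0,0,0,0,0])

```text
time: 11.9
ee_pos: [0.3951, -0.3242, 0.2361]
tool_rot: [0.641, 0.767, -0.0, 0.002]
wrist_force: [0.3, -4.0, 1.1]
gripper_width: 0.997
finger_force: 2.0
```

Emit:
move_arm([
  [0.145,0,-0.08],
  [0.145,0,-0.08],
  [0.145,0,-0.08],
  [0.145,0,-0.07],
  [0.145,0,-0.07],
], twist=[0,0,0,0,0], hand=[0,0,0,0,0])

```text
time: 12.32
ee_pos: [0.3895, -0.294, 0.2503]
tool_rot: [0.641, 0.768, 0.0, 0.0]
wrist_force: [2.4, -3.3, 1.4]
gripper_width: 1.002
finger_force: 1.5
```

Emit:
move_arm([
  [0.155,0,-0.03],
  [0.155,0,-0.03],
  [0.155,0,-0.03],
  [0.155,0,-0.02],
  [0.155,0,-0.02],
], twist=[0,0,0,0,0], hand=[0,0,0,0,0])

```text
time: 12.73
ee_pos: [0.3831, -0.2633, 0.2549]
tool_rot: [0.641, 0.768, -0.0, -0.001]
wrist_force: [1.1, -2.3, 1.2]
gripper_width: 0.998
finger_force: 1.3
```

```bash
python3 - <<'E'
from h import *
need(W(-.190,-.022,.255),10.3); lever()
E
```

```text
t 12.73 p [ 0.3831 -0.2633  0.2549] stand [-0.1907 -0.0211] yaw 10.28 tilt 0.07 q [-0.6   0.15 -0.25  1.17  0.    0.79] F [ 1.1 -2.3  1.2] ff 1.3 gw 0.998
dp units [-0.02  0.02 -0.  ] twist -0.0
red 102 y,z -0.007 0.281 lean(surface) -3.3 x [-0.136 -0.094]
```

Emit:
move_arm([
  [0.155,0,0.02],
  [0.155,0,0.02],
  [0.155,0,0.03],
  [0.155,0,0.03],
  [0.155,0,0.03],
], twist=[0,0,0,0,0], hand=[0,0,0,0,0])

```text
time: 13.2
ee_pos: [0.3778, -0.233, 0.2496]
tool_rot: [0.641, 0.768, -0.0, -0.0]
wrist_force: [0.7, -3.5, 1.7]
gripper_width: 1.003
finger_force: 1.1
```

Emit:
move_arm([
  [0.145,0,0.07],
  [0.145,0,0.07],
  [0.145,0,0.08],
  [0.145,0,0.08],
  [0.145,0,0.08],
], twist=[0,0,0,0,0], hand=[0,0,0,0,0])

```text
time: 13.62
ee_pos: [0.3727, -0.2046, 0.2343]
tool_rot: [0.641, 0.768, -0.0, -0.0]
wrist_force: [1.1, -1.7, 1.2]
gripper_width: 0.997
finger_force: 1.0
```

Emit:
move_arm([
  [0.125,0,0.11],
  [0.125,0,0.11],
  [0.125,0,0.11],
  [0.125,0,0.11],
  [0.125,0,0.11],
], twist=[0,0,0,0,0], hand=[0,0,0,0,0])

```text
time: 14.03
ee_pos: [0.3683, -0.1801, 0.2122]
tool_rot: [0.641, 0.768, -0.0, -0.0]
wrist_force: [0.8, -1.3, 1.1]
gripper_width: 0.997
finger_force: 0.9
```

```bash
python3 - <<'E'
from h import *
need(W(-.190,.063,.213),10.3); lever()
E
```

```text
t 14.03 p [ 0.3683 -0.1801  0.2122] stand [-0.1904  0.0635] yaw 10.27 tilt 0.01 q [-0.45  0.08 -0.44  1.05 -0.    0.94] F [ 0.8 -1.3  1.1] ff 0.9 gw 0.997
dp units [-0.01  0.01 -0.02] twist -0.01
red 81 y,z 0.077 0.247 lean(surface) 39.9 x [-0.135 -0.093]
```

Last 15°, then a small overpush against the stop.

Emit:
move_arm([
  [0.1,0,0.13],
  [0.1,0,0.13],
  [0.1,0,0.13],
  [0.09,0,0.13],
  [0.07,0,0.13],
], twist=[0,0,0,0,0], hand=[0,0,0,0,0])

```text
time: 14.5
ee_pos: [0.365, -0.1621, 0.1861]
tool_rot: [0.641, 0.768, -0.0, -0.0]
wrist_force: [1.5, -1.4, 1.0]
gripper_width: 0.997
finger_force: 0.9
```

Emit:
move_arm([
  [0.03,0,0],
  [0.03,0,0],
  [0.03,0,0],
  [0,0,0],
  [0,0,0],
], twist=[0,0,0,0,0], hand=[0,0,0,0,0])

```text
time: 14.92
ee_pos: [0.3643, -0.1612, 0.1862]
tool_rot: [0.642, 0.767, -0.003, 0.001]
wrist_force: [2.8, -9.2, -5.5]
gripper_width: 0.999
finger_force: 4.8
```

```bash
python3 - <<'E'
from h import *
need(W(-.190,.082,.186),10.3); lever()
E
```

```text
t 14.92 p [ 0.3643 -0.1612  0.1862] stand [-0.191   0.0827] yaw 10.16 tilt 0.33 q [-0.41  0.08 -0.52  0.97 -0.01  0.98] F [ 2.8 -9.2 -5.5] ff 4.8 gw 0.999
dp units [-0.02  0.02  0.  ] twist -0.02
red 70 y,z 0.096 0.224 lean(surface) 54.3 x [-0.125 -0.093]
```

Emit:
move_arm([
  [-0.2,0,0],
  [-0.1,-0.4,0],
  [0,-0.5,0],
  [0,0,0],
  [0,0,0],
], twist=[0,0,0,0,0], hand=[0,0,0,0,0])

```text
time: 15.38
ee_pos: [0.3304, -0.1768, 0.1866]
tool_rot: [0.641, 0.767, 0.0, -0.001]
wrist_force: [0.1, -0.6, 0.9]
gripper_width: 0.999
finger_force: 0.0
```

```bash
python3 - <<'E'
from h import *
need(W(-.225,.155,.186),10.3); lever()
a=[cv2.resize(cam("top")["color"][140:260,250:450,::-1],(700,420),interpolation=cv2.INTER_CUBIC)]
c=cam("side")["color"][140:300,240:440,::-1]; cv2.imwrite("pics/b1.png",cv2.resize(np.hstack([a[0][:,:400],cv2.resize(c,(400,420))]),None,fx=1,fy=1))
E
```

```text
t 15.38 p [ 0.3304 -0.1768  0.1866] stand [-0.2271  0.0735] yaw 10.22 tilt 0.1 q [-0.49  0.04 -0.56  0.97  0.    0.9 ] F [ 0.1 -0.6  0.9] ff 0.0 gw 0.999
dp units [2.04 0.05 0.02] twist -0.01
red 117 y,z 0.097 0.224 lean(surface) 54.8 x [-0.146 -0.094]
```

View pics/b1.png

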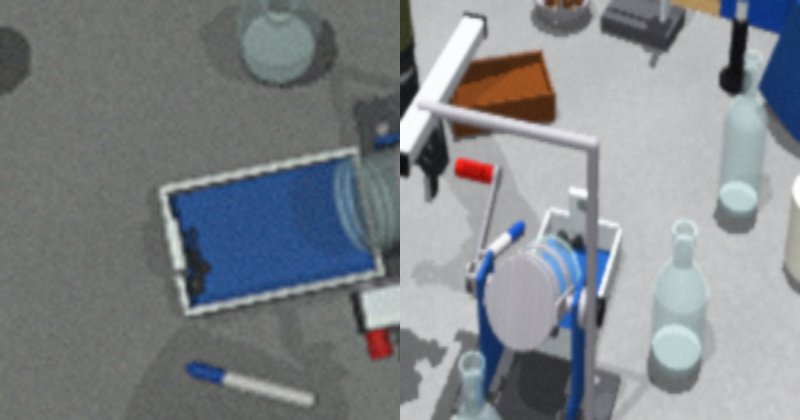

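Left (top view): dark balls lie in the pan at the lug end around (195,265); jar tipped over the pan, lever at its stop, pan still square. Next, the return from the other side of the grip.

Emit:
move_arm([
  [0.5,0,0],
  [0.6,0,0],
  [0.6,0,0],
  [0.34,0,0],
  [0,0,0],
], twist=[0,0,0,0,0], hand=[0,0,0,0,0])

```text
time: 15.95
ee_pos: [0.3163, -0.0948, 0.1866]
tool_rot: [0.639, 0.769, 0.0, -0.001]
wrist_force: [0.2, -0.6, -0.1]
gripper_width: 1.001
finger_force: 0.0
```

Emit:
move_arm([
  [0,0.4,0],
  [0,0.53,0],
  [0,0,0],
  [0,0,0],
  [0,0,0],
], twist=[0,0,0,0,0], hand=[0,0,0,0,0])

```text
time: 16.37
ee_pos: [0.3531, -0.0905, 0.1865]
tool_rot: [0.641, 0.768, -0.0, -0.0]
wrist_force: [-0.4, 0.6, -0.2]
gripper_width: 0.999
finger_force: 0.0
```

```bash
python3 - <<'E'
from h import *
need(W(-.190,.126,.186),10.3); lever()
P=pts(cam("top")); d=P[...,:2]-O; X=d@ex; Y=d@ey
E
```

```text
t 16.37 p [ 0.3531 -0.0905  0.1865] stand [-0.1893  0.1544] yaw 10.28 tilt 0.07 q [-0.25  0.02 -0.58  0.97 -0.    1.14] F [-0.4  0.6 -0.2] ff 0.0 gw 0.999
dp units [-0.71 -0.02  0.01] twist -0.0
red 114 y,z 0.097 0.225 lean(surface) 54.3 x [-0.145 -0.095]
```

Emit:
move_arm([
  [-0.2,0,0],
  [-0.2,0,0],
  [-0.2,0,0],
  [-0.11,0,0],
  [0,0,0],
], twist=[0,0,0,0,0], hand=[0,0,0,0,0])

```text
time: 16.88
ee_pos: [0.3584, -0.1181, 0.1868]
tool_rot: [0.641, 0.767, 0.001, -0.001]
wrist_force: [-0.8, 4.1, 1.6]
gripper_width: 0.995
finger_force: 2.0
```

Emit:
move_arm([
  [-0.095,0,-0.13],
  [-0.095,0,-0.13],
  [-0.095,0,-0.13],
  [-0.095,0,-0.14],
  [-0.095,0,-0.14],
], twist=[0,0,0,0,0], hand=[0,0,0,0,0])

```text
time: 17.3
ee_pos: [0.3614, -0.1369, 0.2136]
tool_rot: [0.641, 0.768, 0.0, -0.001]
wrist_force: [-0.3, 1.8, -1.9]
gripper_width: 1.002
finger_force: 0.8
```

```bash
python3 - <<'E'
from h import *
need(W(-.190,.107,.213),10.3); lever()
E
```

```text
t 17.3 p [ 0.3614 -0.1369  0.2136] stand [-0.1895  0.1072] yaw 10.28 tilt 0.07 q [-0.36  0.04 -0.49  1.05  0.    1.03] F [-0.3  1.8 -1.9] ff 0.8 gw 1.002
dp units [-0.01 -0.01  0.02] twist -0.0
red 124 y,z 0.077 0.248 lean(surface) 39.8 x [-0.146 -0.094]
```

Emit:
move_arm([
  [-0.125,0,-0.11],
  [-0.125,0,-0.11],
  [-0.125,0,-0.11],
  [-0.125,0,-0.11],
  [-0.125,0,-0.11],
], twist=[0,0,0,0,0], hand=[0,0,0,0,0])

```text
time: 17.77
ee_pos: [0.3662, -0.1622, 0.2357]
tool_rot: [0.641, 0.768, -0.0, 0.0]
wrist_force: [0.1, 1.2, -1.9]
gripper_width: 1.001
finger_force: 0.8
```

Emit:
move_arm([
  [-0.145,0,-0.08],
  [-0.145,0,-0.08],
  [-0.145,0,-0.08],
  [-0.145,0,-0.07],
  [-0.145,0,-0.07],
], twist=[0,0,0,0,0], hand=[0,0,0,0,0])

```text
time: 18.18
ee_pos: [0.3712, -0.1908, 0.2507]
tool_rot: [0.641, 0.767, -0.0, -0.0]
wrist_force: [0.9, 1.3, -0.1]
gripper_width: 1.003
finger_force: 0.8
```

Emit:
move_arm([
  [-0.155,0,-0.03],
  [-0.155,0,-0.03],
  [-0.155,0,-0.03],
  [-0.155,0,-0.02],
  [-0.155,0,-0.02],
], twist=[0,0,0,0,0], hand=[0,0,0,0,0])

```text
time: 18.6
ee_pos: [0.3772, -0.2213, 0.2561]
tool_rot: [0.641, 0.768, 0.0, 0.0]
wrist_force: [-0.4, 2.9, -1.3]
gripper_width: 0.999
finger_force: 0.9
```

```bash
python3 - <<'E'
from h import *
need(W(-.190,.022,.255),10.3); lever()
E
```

```text
t 18.6 p [ 0.3772 -0.2213  0.2561] stand [-0.189   0.0214] yaw 10.27 tilt 0.03 q [-0.53  0.1  -0.3   1.17 -0.    0.86] F [-0.4  2.9 -1.3] ff 0.9 gw 0.999
dp units [ 0.02 -0.02  0.03] twist -0.0
red 140 y,z -0.008 0.282 lean(surface) -3.7 x [-0.146 -0.093]
```

Emit:
move_arm([
  [-0.155,0,0.03],
  [-0.155,0,0.03],
  [-0.155,0,0.03],
  [-0.155,0,0.03],
  [-0.155,0,0.03],
], twist=[0,0,0,0,0], hand=[0,0,0,0,0])

```text
time: 19.07
ee_pos: [0.3825, -0.2517, 0.2497]
tool_rot: [0.641, 0.768, -0.0, -0.0]
wrist_force: [0.2, 2.1, 1.1]
gripper_width: 0.999
finger_force: 0.8
```

Emit:
move_arm([
  [-0.145,0,0.07],
  [-0.145,0,0.07],
  [-0.145,0,0.08],
  [-0.145,0,0.08],
  [-0.145,0,0.08],
], twist=[0,0,0,0,0], hand=[0,0,0,0,0])

```text
time: 19.48
ee_pos: [0.3876, -0.2801, 0.2342]
tool_rot: [0.641, 0.768, -0.0, -0.0]
wrist_force: [-0.6, 2.4, 1.1]
gripper_width: 1.0
finger_force: 0.7
```

Emit:
move_arm([
  [-0.125,0,0.11],
  [-0.125,0,0.11],
  [-0.125,0,0.11],
  [-0.125,0,0.11],
  [-0.125,0,0.11],
], twist=[0,0,0,0,0], hand=[0,0,0,0,0])

```text
time: 19.9
ee_pos: [0.3921, -0.3046, 0.2122]
tool_rot: [0.641, 0.768, -0.0, -0.0]
wrist_force: [0.3, 1.6, 0.4]
gripper_width: 0.998
finger_force: 0.8
```

```bash
python3 - <<'E'
from h import *
need(W(-.190,-.063,.213),10.3); lever()
E
```

```text
t 19.9 p [ 0.3921 -0.3046  0.2122] stand [-0.1893 -0.0632] yaw 10.28 tilt 0.02 q [-0.66  0.23 -0.26  1.08 -0.    0.73] F [0.3 1.6 0.4] ff 0.8 gw 0.998
dp units [ 0.01 -0.02 -0.02] twist -0.0
red 156 y,z -0.092 0.245 lean(surface) -45.7 x [-0.147 -0.094]
```

Emit:
move_arm([
  [-0.1,0,0.13],
  [-0.1,0,0.13],
  [-0.1,0,0.13],
  [-0.09,0,0.13],
  [-0.07,0,0.13],
], twist=[0,0,0,0,0], hand=[0,0,0,0,0])

```text
time: 20.37
ee_pos: [0.3955, -0.3215, 0.1863]
tool_rot: [0.641, 0.768, 0.001, -0.001]
wrist_force: [-1.2, 9.6, 8.1]
gripper_width: 1.001
finger_force: 5.2
```

Emit:
move_arm([
  [-0.03,0,0],
  [-0.03,0,0],
  [-0.03,0,0],
  [-0.02,0,0],
  [0,0,0],
], twist=[0,0,0,0,0], hand=[0,0,0,0,0])

```text
time: 20.78
ee_pos: [0.3953, -0.3215, 0.1853]
tool_rot: [0.64, 0.769, 0.004, -0.004]
wrist_force: [0.0, 14.2, 4.0]
gripper_width: 1.001
finger_force: 6.8
```

```bash
python3 - <<'E'
from h import *
need(W(-.190,-.082,.186),10.3); lever()
E
```

```text
t 20.78 p [ 0.3953 -0.3215  0.1853] stand [-0.1891 -0.0804] yaw 10.49 tilt 0.65 q [-0.69  0.27 -0.28  1.03  0.01  0.7 ] F [ 0.  14.2  4. ] ff 6.8 gw 1.001
dp units [-0.04 -0.02 -0.02] twist 0.03
red 150 y,z -0.109 0.223 lean(surface) -58.0 x [-0.148 -0.094]
```

At the upright stop (force rose to 14 N). Back off and clear out, then check.

Emit:
move_arm([
  [0.2,0,0],
  [0.15,0,0],
  [0,-0.4,0],
  [0,-0.6,0],
  [0,-0.8,0],
], twist=[0,0,0,0,0], hand=[0,0,0,0,0])

```text
time: 21.25
ee_pos: [0.3229, -0.3266, 0.1867]
tool_rot: [0.64, 0.768, -0.001, 0.001]
wrist_force: [-0.4, -0.3, 0.4]
gripper_width: 0.998
finger_force: 0.0
```

Emit:
move_arm([
  [0,0,-0.5],
  [0,0,-0.5],
  [0,0,-0.5],
  [0,0,0],
  [0,0,0],
], twist=[0,0,0,0,0], hand=[0,0,0,0,0])

```text
time: 21.67
ee_pos: [0.3228, -0.3269, 0.2477]
tool_rot: [0.641, 0.767, -0.001, 0.002]
wrist_force: [-0.2, 0.7, 0.1]
gripper_width: 0.997
finger_force: 0.0
```

```bash
python3 - <<'E'
from h import *
st(); lever()
s=cam("top"); P=pts(s); d=P[...,:2]-O; X=d@ex; Y=d@ey
m=(P[...,2]>.04)&(P[...,2]<.062)&(Y>.05)&(Y<.29)&(abs(X)<.1); print(cv2.minAreaRect(np.c_[X[m],Y[m]].astype(np.float32)))
cv2.imwrite("pics/fin.png",cv2.resize(s["color"][120:270,240:460,::-1],None,fx=3.6,fy=3.6,interpolation=cv2.INTER_CUBIC))
E
```

```text
t 21.67 p [ 0.3228 -0.3269  0.2477] stand [-0.2615 -0.0729] yaw 10.21 tilt 0.21 q [-0.79  0.14 -0.28  1.15 -0.    0.6 ] F [-0.2  0.7  0.1] ff 0.0 gw 0.997
red 143 y,z -0.109 0.223 lean(surface) -58.2 x [-0.147 -0.094]
((0.0002330094575881958, 0.16826403141021729), (0.1314258873462677, 0.2009328007698059), 0.036359913647174835)
```

View pics/fin.png

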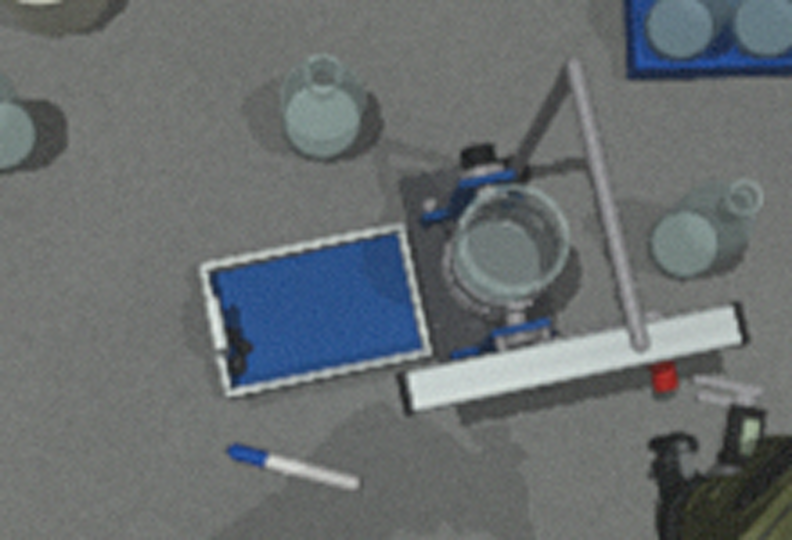

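The picture shows the jar upright and empty at (510,245), with the balls in the pan at its lug end, about (235,345). The pan is square with an 8 mm gap to the foot, the lever is back at its start, and the bottles, marker and caliper are where they were.

```bash
python3 -c "
from cell import *
print(sign_off())"
```

```text
the job is handed in; nothing more can be done
None
```

The job is handed in: the pan stands flat and square against the foot, about 8 mm off. The balls are in it and the jar is empty and back upright at its stop. The final picture shows the bottles, marker and caliper undisturbed, though the balls lie bunched at the lug end and I did not count them one by one.

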